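# Fit the grating disc on the topping grater

## Robot

A 6-joint arm with a two-finger parallel gripper is mounted at the origin on the work surface. World frame = base frame: x ahead of the robot, y to its left, z up, the work surface at z = 0. Lengths are in m, angles in rad, forces in N, time in s.
With the tool pointing down it reaches from about 0.375 to 0.9 m from the base axis. Payload 3.1 kg.
Tool frame: the origin (TCP) lies between the finger pads; the fingertips stand 11 mm ahead of it and the grasp point (between the pads) lies 8 mm behind it; z points along the fingers, y is the line along which they close (so a half turn about z gives the same grasp; the last joint's range is limited). The gripper opens to 87 mm and grips with 3 to 60 N. Pads are 19 mm wide; open, the fingers measure 117 mm over their backs; the gripper's body (75 mm by 190 mm) begins 51 mm behind the grasp point.
Start: joints at [-1.399, 0.527, 1.433, -0, 1.181, -0.178], TCP at [0.215, -0.587, 0.234] pointing down, gripper open.
Joint ranges: [-3.08, 3.08], [-0.75, 2.2], [0.22, 2.44], [-1.43, 4.57], [0, 2.65], [-2.85, 2.85]. Speed limits (rad/s): [2.79, 2.79, 3.14, 3.14, 3.14, 3.14].

## Interface

Orientations are given as a unit quaternion [x, y, z, w].
In Python, from rig import robot gives the robot as it stands.
- The arm moves only by the tool move_arm, never from a script. Its argument "moves" is text: rows parted by semicolons, each of 7 numbers parted by spaces: the shift along the tool's x, y, z in units of 100 mm (1.0 is 100 mm), then the turn, a rotation vector about the tool's x, y, z in units of 90 degrees (1.0 is 90 degrees), then the opening, from 0 (shut) to 1 (fully open). A call has 1 to 12 rows; each row is the pose to reach, as a shift and turn from the pose commanded when the call began, along the tool's axes at that moment; what a row does not reach only later rows make up. A row lasts 1/10 s, in which the tool goes at most 50 mm and 8.59 degrees, less where a joint would pass 70% of its speed; a pose out of reach is approached as far as the arm can. A call with a number of a shift or a turn outside -1 to 1 is refused whole. A call with a gripper value outside its range is refused whole. The fingers move at their own pace and stop on an object; "squeeze" is the grip in N (left out, the last holds). Time passes only in rows, so rows that repeat a pose let the fingers close. It gives the time, the measured TCP pose, the force, the opening and the grip force at its end, in the units of the state.
- robot.get_obs(): the state, without advancing time (a new reading comes with each control period).
- robot.camera(name): name is "scene" or "side" or "wrist"; returns a dict with "image" (400x640x3 uint8, red, green, blue), "intrinsics" (3x3 intrinsics, pixels), "extrinsics" (4x4, takes a point from world to camera coordinates). Camera axes: x right, y up, looking along -z (the intrinsics and any distortion apply to the point x, -y, -z); pixel columns grow to the right and rows downward; lengths in m; the calibration is good to about 2 mm. A picture is of the moment at which its call begins. There is no depth.
- robot.hand_in(): hands the job in; it is judged then, once.
The state is a dict: "time": time; "q": joint angles; "joint_velocities": joint speeds; "joint_torque": joint torques, N m; "position": TCP position; "tool_rot": TCP orientation; "ft_force": force on the tool from outside, world axes, zero at the start; "moment": the same for the moment, N m; "grip_width": finger opening in m; "grip_force": force on a finger pad.
Only numpy, scipy, OpenCV 4.12 (cv2) and the standard library are available. Lean on these libraries where they do the work, as an engineer would, in place of code of your own. Each camera call takes 0.05 s, during which the arm holds its last target. There are 200 camera calls.

## Task

Take the steel grating disc with the orange grip off its storage ring and fit it on the drive of the topping grater: feel for where the two unequal notches under the disc, the narrow one below its orange stripe, meet the keys in the socket, press only lightly while you turn it, and never force it. When the disc has dropped fully home, flat on the deck, let go of it and slide the red latch all the way over its edge. Leave the blue-gripped disc, the buns and the other things on the bench alone.

Things in the scene. Friction and masses are not known exactly. Their poses are not given: they have to be found in the camera images.
- grater: topping grater's drive base, fixed: a white box 230 (x) by 270 (y) by 100 mm with a flat black deck on top, 100 mm above the bench. Origin under its centre on the bench; -x is its front. A white hump 30 mm higher than the deck runs along its rear, x = +85 to +113 mm
- socket (a point): centre of the round socket, at deck height; axes as the grater's. 56 mm across, 14 mm deep, with a 23 mm bore in its middle 34 mm deeper. In it two black keys stand opposite each other on the braked drive, one 6 mm and one 10 mm wide, both 13 to 24 mm off the axis, tops 5 mm below the deck
- index (a point): outer end of the yellow index line on the deck, which points from the socket to the grater's front (-x). The drive parks with its narrow key anywhere within 0.6 rad either side of this line as seen from the socket's axis; where it is this time is not measured. Its brake holds it still
- disc: grating disc, about 0.3 kg: steel plate 100 mm across, 4 mm thick; origin at the centre of the plate's underside, z up. Underneath: a collar 52 mm across, 12.5 mm deep, and a 20 mm spigot to 44 mm below the origin, its last 12 mm tapered to 8 mm. Starts on stand_a, yawed within 1.1 rad of the grater
- disc_grip (a point): top centre of the disc's square orange grip, 26 by 26 mm, from 4 to 40 mm above the disc's origin, sides parallel to the disc's x and y
- disc_mark (a point): outer end of the orange stripe on the plate, on the disc's -x side. Under it is the collar's narrow notch (10 mm wide), opposite it the wide one (14 mm), both open from the rim in to 10 mm off the axis. The disc goes home only with the narrow notch over the narrow key, to about 0.08 rad: its origin is then at deck height. Else the collar stops on the keys, plate 7.5 mm above the deck
- stand_a: grey storage ring fixed to the bench, 72 mm across, 60 mm inside, 52 mm high, origin under its centre; the grating disc's plate lies on its rim with collar and spigot hanging inside
- stand_b: the same kind of ring, carrying the spare disc
- latch (a joint): the latch's slide on the deck, in m: 0 open, 0.030 fully closed, growing towards the socket along the grater's -y. Starts at 0 to 0.008; about 2.5 N of friction; stays where left. Closed, its steel tongue (20 mm wide, 7 to 13 mm above the deck) reaches about 9 mm over a seated disc's edge; a disc standing proud blocks it
- latch_post (a point): top centre of the latch's red post, 14 by 14 mm, from 13 to 47 mm above the deck; axes as the grater's. With the latch at 0 the post is 111 mm from the socket's axis on the grater's +y side
- spare: spare slicing disc with a blue grip, same shape as the grating disc, on the other storage ring; leave it alone
- bun0: bun, 72 mm across, 45 mm high, on the black tray; leave alone
- bun1: another such bun
- bun2: another such bun
- shaker: clear jar with steel cap, 56 mm across, 120 mm high, origin under its centre; leave alone
- pastry_brush: pastry brush lying on the bench; leave alone
- price_card: small black price card on a foot, 70 mm wide, 53 mm high; leave alone
Things that resemble listed ones, but are neither listed nor needed, are in the scene too. Leave any pink or purple look-alike of the disc alone.

How it is judged:
By the outcome, as a careful person would: the job done as asked, in the order asked, and still so for the second after the job is handed in, with the robot touching nothing.
It also fails if it takes over 67 s, if anything falls off the work surface, if the arm or the gripper's body presses on something with over 40 N, if the wrist force passes 120 N, or if a joint passes its speed limit or range.

## Working session

There is one attempt and no reset: what is moved stays moved. The work goes in short steps, Python scripts to look and compute and a tool call to move; the robot and the scene stay as the last step left them, time stands still between calls to the robot, and variables do not carry over. Pictures are saved under pics/ and viewed, at most 10 in all, crops included, and the job is handed in when it is done.

Besides the shell and the picture viewer there is one more tool, called after ">>>" by a JSON object that holds its "name" and its "arguments", one argument or row to a line. move_arm: Moves the arm, as the interface text tells. Shifts and turns lie within -1 to 1; 1 stands for 100 mm of shift or 90 degrees of turn. Its arguments: {"type":"object","properties":{"moves":{"type":"string"},"squeeze":{"type":"number"}},"required":["moves"]}

```bash
mkdir -p pics; ls; cat > h.py <<'E'
import numpy as np, cv2
from rig import robot
def cam(n):
    c=robot.camera(n); return c["image"],np.array(c["intrinsics"]),np.array(c["extrinsics"])
def ray(K,E,u,v):
    d=np.linalg.inv(K)@[u,v,1]; d=np.array([d[0],-d[1],-d[2]])
    R=E[:3,:3]; return -R.T@E[:3,3], R.T@d
def onz(K,E,u,v,z):
    o,d=ray(K,E,u,v); return o+d*(z-o[2])/d[2]
def proj(K,E,p):
    c=E[:3,:3]@np.array(p)+E[:3,3]; q=K@[c[0],-c[1],-c[2]]; return q[:2]/q[2]
def save(n,im): cv2.imwrite("pics/"+n+".png",cv2.cvtColor(im,cv2.COLOR_RGB2BGR))
E
python3 - <<'E'
from h import *
a,K,E=cam("scene");b,K2,E2=cam("side")
save("a",a);save("b",b)
np.savez("c.npz",a=a,b=b,K=K,E=E,K2=K2,E2=E2)
print(robot.get_obs(),robot.camera("scene").keys())
E
```

```text
pics
{'time': 0.1, 'q': array([-1.39848190e+00,  5.28379769e-01,  1.43380597e+00, -1.18598792e-06,
        1.18139088e+00, -1.78502938e-01]), 'joint_velocities': array([-2.09342791e-03, -2.48046075e-03, -4.47029070e-03, -7.38598976e-04,
        2.52498657e-05, -8.82879638e-04]), 'joint_torque': array([-2.27865612e-04, -4.40986526e+01, -1.77150947e+01,  6.34016516e-02,
        5.34131681e-02, -4.30856971e-05]), 'position': array([ 0.21470277, -0.5862693 ,  0.23265531]), 'tool_rot': array([ 9.84654778e-01,  1.74510700e-01,  2.52106869e-06, -9.91979375e-04]), 'ft_force': array([ 0.52997323, -0.58425975, -0.01998435]), 'moment': array([0.02089488, 0.00122045, 0.0005065 ]), 'grip_force': 0.0, 'grip_width': 0.08697631118211464} dict_keys(['image', 'intrinsics', 'extrinsics'])
```

View pics/a.png

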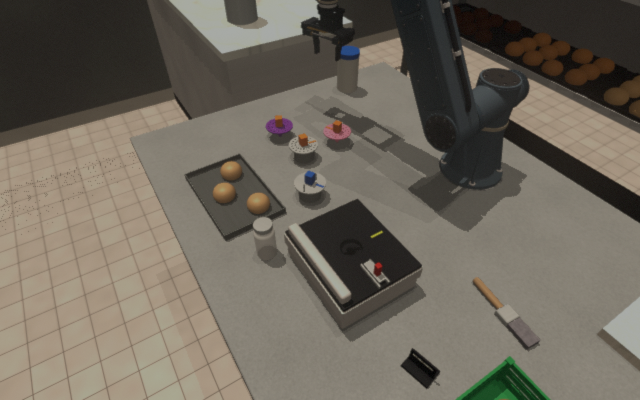

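View pics/b.png

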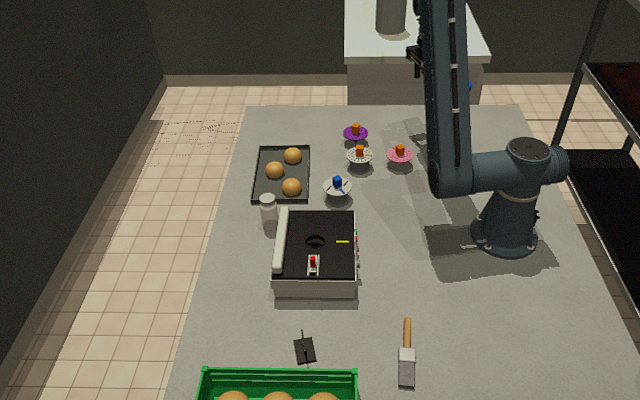

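Three discs carry orange grips: purple at scene (279,126), steel at (303,147) and pink at (337,130). The steel one fits the description, because the purple and pink plates are the look-alikes. The blue-gripped spare is at (311,183). I'll confirm in a crop and measure.

```bash
python3 - <<'E'
from h import *
z=np.load("c.npz");a,b,K,E,K2,E2=[z[k] for k in("a","b","K","E","K2","E2")]
c1=cv2.resize(a[110:290,260:440],(0,0),fx=2.2,fy=3.3*2.2/3.3,interpolation=cv2.INTER_CUBIC)
c2=cv2.resize(b[110:290,260:440],(396,396),interpolation=cv2.INTER_CUBIC)
save("c",np.hstack([c1,c2]))
def tri(p,q):
    o1,d1=ray(K,E,*p);o2,d2=ray(K2,E2,*q)
    s=np.linalg.lstsq(np.c_[d1,-d2],o2-o1,rcond=None)[0]
    A,B=o1+s[0]*d1,o2+s[1]*d2; return (A+B)/2,np.linalg.norm(A-B)
def blobs(im,lo,hi,n):
    h=cv2.cvtColor(im,cv2.COLOR_RGB2HSV);m=cv2.inRange(h,lo,hi)
    k,_,s,c=cv2.connectedComponentsWithStats(m)
    return [(c[i].round(1),s[i].tolist()) for i in range(1,k) if s[i][4]>=n and c[i][0]>200 and c[i][0]<470 and 100<c[i][1]<300]
for nm,lo,hi in[("or",(5,170,110),(17,255,255)),("yel",(24,150,100),(35,255,255)),("red",(0,180,80),(4,255,255)),("blue",(105,150,60),(125,255,255))]:
    print(nm);[print(' S',x) for x in blobs(a,lo,hi,8)];[print(' D',x) for x in blobs(b,lo,hi,8)]
for p,q in[((303,141),(360,152)),((311,179),(337,182)),((377,234),(342,241)),((378,268),(313,261))]: print(tri(p,q))
E
```

```text
or
 S (array([278.1, 117.5]), [276, 116, 6, 4, 21])
 S (array([337., 123.]), [334, 121, 7, 5, 23])
 S (array([302.6, 136.2]), [299, 134, 8, 5, 28])
 D (array([399.6, 146.1]), [396, 144, 8, 5, 26])
 D (array([360.1, 151.3]), [358, 146, 6, 10, 22])
yel
 S (array([376.2, 233.9]), [371, 231, 12, 7, 28])
 D (array([341.7, 241.1]), [336, 240, 13, 3, 37])
red
 S (array([378.3, 265.4]), [376, 263, 6, 6, 31])
 D (array([312.5, 257.6]), [311, 256, 4, 4, 13])
 D (array([312.4, 263.6]), [311, 261, 4, 6, 20])
blue
 S (array([309.5, 174. ]), [306, 172, 8, 5, 28])
 D (array([336.8, 181.2]), [333, 176, 9, 12, 74])
(array([ 0.45288601, -0.36074956,  0.06473207]), np.float64(0.0010827792124619593))
(array([ 0.53538289, -0.1687483 ,  0.07730481]), np.float64(0.0036102117423897945))
(array([0.51595958, 0.13115234, 0.10467625]), np.float64(0.0014537103380861192))
(array([0.59395881, 0.23222387, 0.13260827]), np.float64(0.0002774845646605561))
```

View pics/c.png

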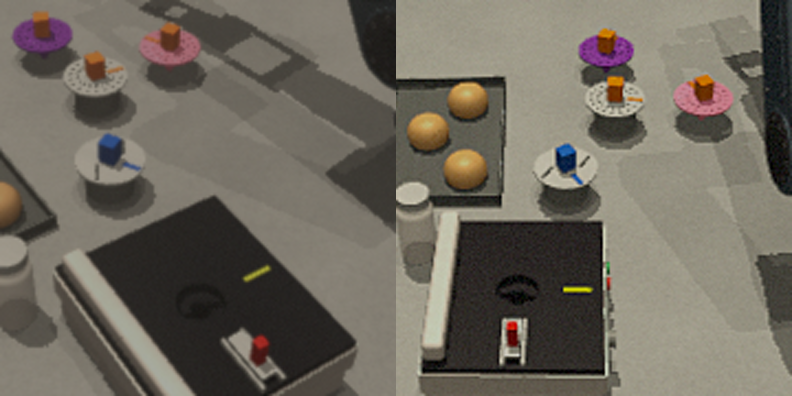

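The crop confirms it: the perforated steel plate with the orange grip and stripe is the middle one. It sits at about (0.453,-0.361), with the stripe pointing roughly towards world -x. I'm moving above it.

>>> {"name": "move_arm", "arguments": {
  "moves": "0.5 -0.2 0 0 0 0 1;1 -0.43 0 0 0 0 1;1 -0.43 0 0 0 0 1"
}}

```text
time: 0.45
position: [0.2966, -0.5075, 0.2329]
tool_rot: [0.984, 0.176, 0.001, -0.002]
ft_force: [0.1, 0.4, 0.0]
grip_width: 0.0871
grip_force: 0.0
```

>>> {"name": "move_arm", "arguments": {
  "moves": "0.5 -0.2 0 0 0 0 1;1 -0.43 0 0 0 0 1;1 -0.43 0 0 0 0 1"
}}

```text
time: 0.75
position: [0.3755, -0.4334, 0.2332]
tool_rot: [0.984, 0.177, 0.0, -0.001]
ft_force: [0.2, 0.0, -1.7]
grip_width: 0.0867
grip_force: 0.0
```

>>> {"name": "move_arm", "arguments": {
  "moves": "0.3 -0.2 0 0 0 0 1;0.7 -0.43 0 0 0 0 1;0.7 -0.43 0 0 0 0 1;0.7 -0.43 0 0 0 0 1"
}}

```text
time: 1.15
position: [0.4242, -0.3729, 0.2335]
tool_rot: [0.984, 0.176, -0.0, 0.0]
ft_force: [-0.9, 0.5, 0.1]
grip_width: 0.0872
grip_force: 0.0
```

```bash
python3 - <<'E'
from h import *
o=robot.get_obs();print(o["time"],o["position"],o["tool_rot"])
w,K,E=cam("wrist");save("w1",w);np.savez("w1.npz",w=w,K=K,E=E);print(np.linalg.inv(E)[:3].round(3))
print(proj(K,E,(.453,-.361,.092)))
E
```

```text
1.15 [ 0.42422711 -0.37291142  0.23351834] [ 9.84463259e-01  1.75590005e-01 -3.45949932e-04  3.48523371e-04]
[[ 0.345  0.9    0.267  0.497]
 [-0.939  0.33   0.1   -0.345]
 [ 0.002 -0.285  0.958  0.385]]
[312.65672503 152.85294684]
```

View pics/w1.png

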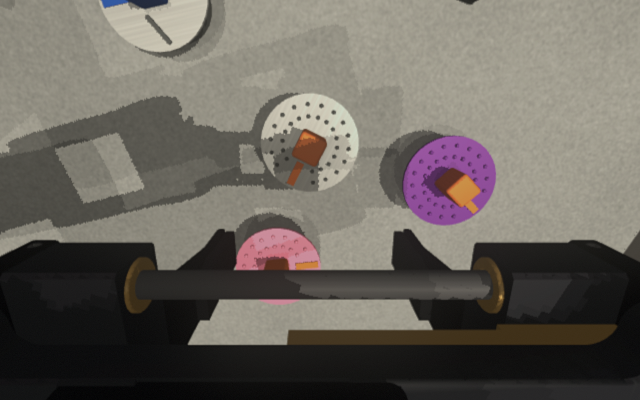

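The wrist view shows the steel plate spanning columns 261-359 and rows 93-192, the grip near (311,147), and the stripe running to (291,186).

```bash
python3 - <<'E'
from h import *
z=np.load("w1.npz");w,K,E=z["w"],z["K"],z["E"]
h=cv2.cvtColor(w,cv2.COLOR_RGB2HSV)
m=cv2.inRange(h,(2,130,40),(18,255,255)); m[:,:262]=0;m[:,358:]=0;m[:95]=0;m[191:]=0
ys,xs=np.nonzero(m);print(len(xs),xs.min(),xs.max(),ys.min(),ys.max())
c=[onz(K,E,u,v,.056) for u,v in((261,142.5),(359,142.5),(310,93),(310,192))]
cx=(c[0]+c[1]+c[2]+c[3])/4;print("centre",cx,np.linalg.norm(c[0]-c[1]),np.linalg.norm(c[2]-c[3]))
P=np.array([onz(K,E,u,v,.056) for u,v in zip(xs,ys)])
r=np.linalg.norm(P[:,:2]-cx[:2],axis=1);s=(r>.026)&(ys>160)
d=P[s,:2].mean(0)-cx[:2];print("stripe px",s.sum(),"rmax",r[s].max(),"dir",np.arctan2(d[1],d[0]),"yaw",np.arctan2(-d[1],-d[0]))
# grip top quad
big=cv2.resize(w[85:200,250:370],None,fx=5,fy=5,interpolation=cv2.INTER_CUBIC);save("w1c",big)
print("grip top predicted px",proj(K,E,(cx[0],cx[1],.092)))
a=np.arctan2(-d[1],-d[0])
for i in range(4):
    t=a+np.pi/4+i*np.pi/2;print(proj(K,E,(cx[0]+.01838*np.cos(t),cx[1]+.01838*np.sin(t),.092)).round(1),end=" ")
# grater
z=np.load("c.npz");K,E,K2,E2=[z[k] for k in("K","E","K2","E2")]
print()
for k,e,L in((K,E,[(370.5,237),(383,231.5)]),(K2,E2,[(336,241.2),(349.5,241.2)])):
    for p in L: print("line end",onz(k,e,*p,.1))
for k,e,p in((K,E,(378.3,265)),(K2,E2,(312.5,257.3))): print("post",onz(k,e,*p,.147))
E
```

```text
957 287 325 130 185
centre [ 0.45559675 -0.35710998  0.056     ] 0.10013676756114623 0.10081948303289222
stripe px 147 rmax 0.04782288616498693 dir 3.012939764237042 yaw -0.12865288935275124
grip top predicted px [309.64260508 148.73978637]
[303.4 129.3] [290.6 154.7] [315.6 167.6] [328.9 142.7] 
line end [0.53400017 0.12817668 0.1       ]
line end [0.49523152 0.13049808 0.1       ]
line end [0.5332987  0.12669844 0.1       ]
line end [0.49382996 0.12642225 0.1       ]
post [0.59576026 0.23336781 0.147     ]
post [0.59479022 0.23177803 0.147     ]
```

View pics/w1c.png

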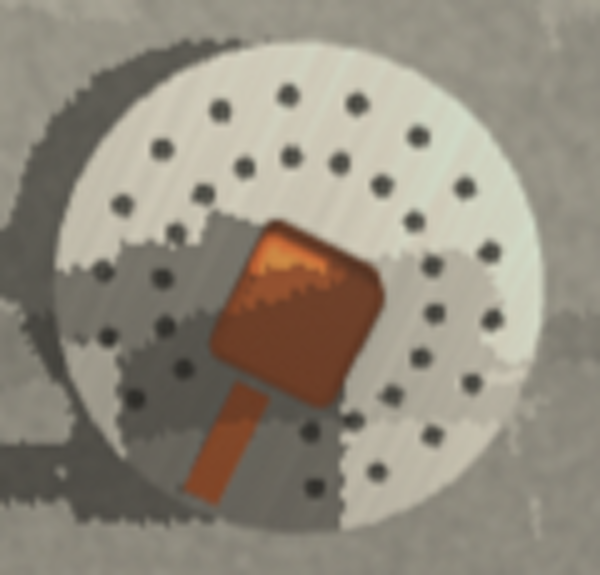

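The grip corners agree with a yaw of -0.13 and a centre of (0.456,-0.357). I'll align the tool and descend.

>>> {"name": "move_arm", "arguments": {
  "moves": "0.2 -0.02 0.3 0 0 0.095 0.8;0.35 -0.04 0.6 0 0 0.19 0.7;0.35 -0.04 0.8 0 0 0.285 0.7;0.35 -0.04 0.8 0 0 0.307 0.7;0.35 -0.04 0.8 0 0 0.307 0.7"
}}

```text
time: 1.7
position: [0.4544, -0.3587, 0.1525]
tool_rot: [0.998, -0.067, -0.001, -0.0]
ft_force: [-0.2, -0.6, 0.7]
grip_width: 0.0624
grip_force: 0.0
```

```bash
python3 - <<'E'
from h import *
o=robot.get_obs();print(o["time"],o["position"],o["tool_rot"],o["q"])
w,K,E=cam("wrist");h=cv2.cvtColor(w,cv2.COLOR_RGB2HSV)
save("w2",w)
m=cv2.inRange(h,(2,150,40),(18,255,255));n,_,s,c=cv2.connectedComponentsWithStats(m)
for i in range(1,n):
    if s[i][4]>60: print(s[i],c[i])
print(proj(K,E,(.4556,-.3571,.092)))
for i in range(4):
    t=-.129+np.pi/4+i*np.pi/2;print(proj(K,E,(.4556+.01838*np.cos(t),-.3571+.01838*np.sin(t),.092)).round(1),end=" ")
E
```

```text
1.7 [ 0.4543798  -0.35867173  0.15252125] [ 9.97780130e-01 -6.65901777e-02 -6.78335398e-04 -3.16464146e-04] [-8.60894311e-01  5.71198461e-01  1.62523876e+00 -6.46040783e-04
  9.46557800e-01  8.43558996e-01]
[ 496  140   61   46 1742] [525.36337543 162.96211251]
[ 293  186   36   67 1707] [311.02929115 211.94493263]
[174 262   9  20  79] [177.86075949 273.96202532]
[173 286   9  24  88] [177.03409091 298.67045455]
[365 317  27  14 165] [379.33939394 324.73333333]
[458 325 112  20 997] [510.17352056 334.16349047]
[440 331  21  13  99] [450.25252525 338.35353535]
[311.64273393 213.56855919]
[292.7 195.9] [293.6 230.8] [330.  230.6] [330.3 195.8]
```

View pics/w2.png

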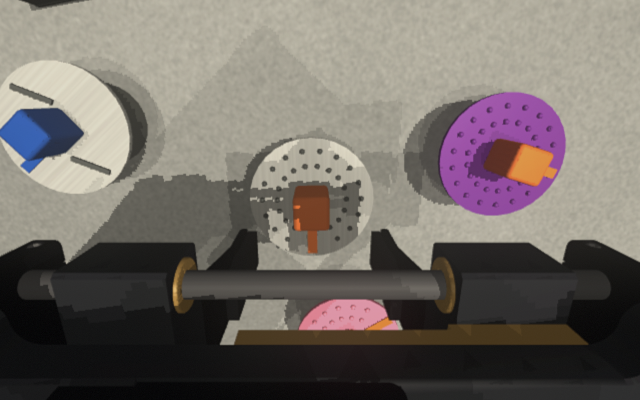

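The wrist view shows the grip at (311,212), square to the fingers and centred. Descend, grip and lift.

>>> {"name": "move_arm", "arguments": {
  "moves": "0.01 -0.02 0.3 0 0 0 0.7;0.01 -0.02 0.6 0 0 0 0.7;0.01 -0.02 0.8 0 0 0 0.7;0.01 -0.02 0.8 0 0 0 0.7;0.01 -0.02 0.8 0 0 0 0.15;0.01 -0.02 0.8 0 0 0 0.15;0.01 -0.02 0.8 0 0 0 0.15;0.01 -0.02 0.8 0 0 0 0.15",
  "squeeze": 30
}}

```text
time: 2.55
position: [0.4573, -0.3559, 0.0747]
tool_rot: [0.998, -0.066, 0.001, 0.001]
ft_force: [0.6, 0.4, -0.1]
grip_width: 0.0368
grip_force: 0.0
```

>>> {"name": "move_arm", "arguments": {
  "moves": "0 0 0 0 0 0 0.15;0 0 0 0 0 0 0.15;0 0 0 0 0 0 0.15;0 0 0 0 0 0 0.15"
}}

```text
time: 2.95
position: [0.4571, -0.3561, 0.0743]
tool_rot: [0.998, -0.066, 0.001, 0.001]
ft_force: [-1.6, -0.7, 6.1]
grip_width: 0.026
grip_force: 30.0
```

>>> {"name": "move_arm", "arguments": {
  "moves": "0 0 -0.2 0 0 0 0.15;0 0 -0.5 0 0 0 0.15;0 0 -0.9 0 0 0 0.15;0 0 -1 0 0 0 0.15"
}}

```text
time: 3.35
position: [0.4582, -0.3563, 0.1764]
tool_rot: [0.998, -0.066, 0.002, 0.002]
ft_force: [1.2, -1.2, -2.4]
grip_width: 0.0257
grip_force: 30.0
```

>>> {"name": "move_arm", "arguments": {
  "moves": "0 0 -0.3 0 0 0 0.15;0 0 -0.6 0 0 0 0.15;0 0 -0.7 0 0 0 0.15;0 0 -0.7 0 0 0 0.15"
}}

```text
time: 3.75
position: [0.457, -0.3554, 0.2437]
tool_rot: [0.998, -0.066, 0.001, 0.0]
ft_force: [0.0, -0.1, -3.3]
grip_width: 0.0256
grip_force: 30.0
```

Held: width is 25.7 mm and about 3 N of weight shows. Carry it to a viewing pose before the socket.

>>> {"name": "move_arm", "arguments": {
  "moves": "0 -0.3 0 0 0 0 0.15;0 -0.65 0 0 0 0 0.15;0 -1 0 0 0 0 0.15"
}}

```text
time: 4.05
position: [0.4685, -0.2543, 0.2406]
tool_rot: [0.998, -0.066, -0.002, -0.002]
ft_force: [0.7, -0.2, -3.1]
grip_width: 0.0259
grip_force: 30.0
```

>>> {"name": "move_arm", "arguments": {
  "moves": "-0.03 -0.4 0 0 0 0 0.15;-0.07 -0.8 0 0 0 0 0.15;-0.1 -1 0 0 0 0 0.15"
}}

```text
time: 4.35
position: [0.4707, -0.1515, 0.2407]
tool_rot: [0.998, -0.065, -0.003, -0.002]
ft_force: [-0.0, 0.0, -3.0]
grip_width: 0.026
grip_force: 30.0
```

>>> {"name": "move_arm", "arguments": {
  "moves": "-0.03 -0.4 0 0 0 0 0.15;-0.07 -0.8 0 0 0 0 0.15;-0.1 -1 0 0 0 0 0.15"
}}

```text
time: 4.65
position: [0.4739, -0.0517, 0.241]
tool_rot: [0.998, -0.065, -0.003, -0.002]
ft_force: [-0.3, -0.2, -3.2]
grip_width: 0.0256
grip_force: 30.0
```

>>> {"name": "move_arm", "arguments": {
  "moves": "-0.03 -0.4 0 0 0 0 0.15;-0.07 -0.8 0 0 0 0 0.15;-0.1 -1 0 0 0 0 0.15"
}}

```text
time: 4.95
position: [0.4773, 0.0481, 0.2411]
tool_rot: [0.998, -0.065, -0.003, -0.001]
ft_force: [0.0, 0.4, -3.8]
grip_width: 0.0256
grip_force: 30.0
```

>>> {"name": "move_arm", "arguments": {
  "moves": "-0.05 -0.4 0 0 0 -0.04 0.15;-0.1 -0.79 0 0 0 -0.083 0.15;-0.1 -0.79 0 0 0 -0.083 0.15;-0.1 -0.79 0 0 0 -0.083 0.15"
}}

```text
time: 5.35
position: [0.4783, 0.1254, 0.2414]
tool_rot: [1.0, 0.001, -0.002, 0.0]
ft_force: [-0.3, 0.8, -3.9]
grip_width: 0.026
grip_force: 30.0
```

```bash
python3 - <<'E'
from h import *
o=robot.get_obs();print(o["time"],o["position"],o["tool_rot"],o["q"],o["ft_force"])
w,K,E=cam("wrist");np.savez("w3.npz",w=w,K=K,E=E)
g=np.clip(w.astype(float)*1.0,0,255).astype(np.uint8);save("w3",g)
for p in((.494,.128,.1),(.595,.128,.1),(.595,.233,.147)):print(proj(K,E,p))
u,v=proj(K,E,(.595,.128,.1)).astype(int)
c=w[max(0,v-60):v+60,u-80:u+80].astype(float);c=cv2.resize(np.clip(255*(c/255)**.5*1.3,0,255).astype(np.uint8),None,fx=5,fy=5,interpolation=cv2.INTER_CUBIC)
c[-160:,-256:]=cv2.resize(w,(256,160));save("w3c",c);print(u-80,max(0,v-60))
E
```

```text
5.35 [0.47828905 0.12544802 0.24143845] [ 9.99997187e-01  5.84159791e-04 -2.27473387e-03  3.33284387e-04] [ 3.04177278e-02  3.43794174e-01  1.74083709e+00 -6.07677183e-04
  1.06152880e+00  1.60034321e+00] [-0.26307674  0.79501967 -3.94274105]
[311.09948267 168.69783821]
[310.86881583  50.76328774]
[160.29466132  41.04990946]
230 0
```

View pics/w3c.png

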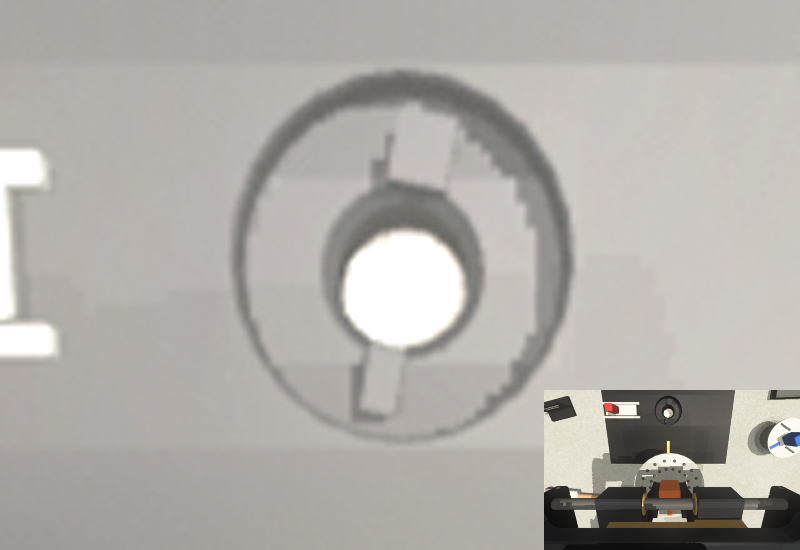

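The enhanced view shows the socket centred at about (310.4,51.3), the narrow key at (306.4,76.4) and the wide key at (314.8,29.4).

```bash
python3 - <<'E'
from h import *
z=np.load("w3.npz");w,K,E=z["w"],z["K"],z["E"]
c=[onz(K,E,230+u/5-.4,v/5-.4,.1) for u,v in((232,256),(573,256),(402,70),(402,443))];s=sum(c)/4
print("socket",s,np.linalg.norm(c[0]-c[1]),np.linalg.norm(c[2]-c[3]))
f=lambda u,v:onz(K,E,230+u/5-.4,v/5-.4,.095)
n=f(382,382);W=f(424,147);print(n,W,(n+W)/2,"r",np.linalg.norm(n[:2]-s[:2]),np.linalg.norm(W[:2]-s[:2]))
d=W-n;print("yaw needed",np.arctan2(d[1],d[0]),"narrow about socket",np.arctan2(*(s-n)[[1,0]]))
# held disc
h=cv2.cvtColor(w,cv2.COLOR_RGB2HSV);m=cv2.inRange(h,(24,150,80),(35,255,255));ys,xs=np.nonzero(m)
i=ys.argmax();print("index",onz(K,E,xs[ys>=ys.max()-1].mean(),ys.max()+.5,.1),"inner",onz(K,E,xs[ys<=ys.min()+1].mean(),ys.min()-.5,.1))
m=cv2.inRange(h,(2,130,40),(18,255,255));m[:220]=0;m[270:]=0;n_,_,st,ce=cv2.connectedComponentsWithStats(m)
for k in range(1,n_):
  if st[k][4]>60:print(st[k],ce[k])
for x in (-.05,.05):print("plate edge pred",proj(K,E,(.478+x,.1254,.2225)))
r=cv2.cvtColor(w,cv2.COLOR_RGB2GRAY)[:,330]
E
```

```text
socket [0.59448714 0.12868703 0.1       ] 0.05731646283837983 0.05772191624112992
[0.5753953  0.13232462 0.095     ] [0.61246368 0.12503064 0.095     ] [0.59392949 0.12867763 0.095     ] r 0.019435285834762357 0.018344621051884905
yaw needed -0.1942888768716456 narrow about socket -0.1882746968966824
index [0.50544777 0.12917481 0.1       ] inner [0.52990783 0.13161628 0.1       ]
[ 286  225   56   45 2290] [313.6489083  248.41353712]
[246 258  11  12  98] [251.56122449 264.09183673]
[371 258  10  12  72] [375.94444444 264.09722222]
plate edge pred [314.31668655 313.421443  ]
plate edge pred [314.49907703 154.26026844]
```

```bash
python3 - <<'E'
from h import *
z=np.load("w3.npz");w,K,E=z["w"],z["K"],z["E"]
g=cv2.cvtColor(w,cv2.COLOR_RGB2GRAY).astype(int)
pts=[]
for u in range(270,360,6):
    col=g[120:215,u];j=np.diff(col).argmax();pts.append((u,120+j+1,col[j+1]-col[j]))
print(pts)
for zt in(.2265,.2245):
    P=np.array([onz(K,E,u,v,zt)[:2] for u,v,s in pts if s>25])
    A=np.c_[2*P,np.ones(len(P))];x=np.linalg.lstsq(A,(P**2).sum(1),rcond=None)[0]
    # fixed radius fit
    from scipy.optimize import least_squares
    q=least_squares(lambda c:np.linalg.norm(P-c,axis=1)-.05,[.478,.125],loss="soft_l1",f_scale=.001)
    print(x[:2],np.sqrt(x[2]+x[0]**2+x[1]**2),"fixR",q.x,np.abs(q.fun).max())
E
```

```text
[(270, np.int64(169), np.int64(100)), (276, np.int64(166), np.int64(93)), (282, np.int64(164), np.int64(83)), (288, np.int64(162), np.int64(92)), (294, np.int64(160), np.int64(91)), (300, np.int64(159), np.int64(103)), (306, np.int64(159), np.int64(72)), (312, np.int64(127), np.int64(113)), (318, np.int64(158), np.int64(97)), (324, np.int64(159), np.int64(88)), (330, np.int64(159), np.int64(89)), (336, np.int64(161), np.int64(90)), (342, np.int64(163), np.int64(79)), (348, np.int64(164), np.int64(87)), (354, np.int64(167), np.int64(85))]
[0.52175304 0.12671188] 0.015028385101913098 fixR [0.47666369 0.12563513] 0.015985270291897377
[0.5213356  0.12671845] 0.01520899817557299 fixR [0.47633018 0.12564445] 0.016152302594791862
```

>>> {"name": "move_arm", "arguments": {
  "moves": "0.4 0 0 0 0 0.04 0.15;0.8 -0.01 0 0 0 0.08 0.15;1 -0.03 0 0 0 0.121 0.15;1 -0.03 0 0 0 0.121 0.15"
}}

```text
time: 5.8
position: [0.5832, 0.1256, 0.2424]
tool_rot: [0.995, -0.097, 0.001, 0.0]
ft_force: [-1.0, 0.3, -3.3]
grip_width: 0.0261
grip_force: 30.0
```

>>> {"name": "move_arm", "arguments": {
  "moves": "0.1 0.03 0.2 0 0 0 0.15;0.18 0.03 0.4 0 0 0 0.15;0.18 0.03 0.6 0 0 0 0.15;0.18 0.03 0.6 0 0 0 0.15;0.18 0.03 0.6 0 0 0 0.15"
}}

```text
time: 6.3
position: [0.5958, 0.1204, 0.1829]
tool_rot: [0.995, -0.096, -0.001, 0.0]
ft_force: [0.5, -0.1, -2.5]
grip_width: 0.0258
grip_force: 30.0
```

```bash
python3 - <<'E'
from h import *
o=robot.get_obs();print(o["time"],o["position"],o["tool_rot"],2*np.arctan2(o["tool_rot"][1],o["tool_rot"][0]),o["ft_force"],o["q"][5])
a,K,E=cam("side");b,K2,E2=cam("scene")
u=proj(K,E,(.594,.128,.12)).astype(int);v=proj(K2,E2,(.594,.128,.12)).astype(int)
f=lambda i,p:cv2.resize(i[p[1]-40:p[1]+40,p[0]-40:p[0]+40],(400,400),interpolation=cv2.INTER_CUBIC)
save("d",np.hstack([f(a,u),f(b,v)]))
E
```

```text
6.3 [0.59578966 0.12038681 0.18292745] [ 9.95390052e-01 -9.58981350e-02 -1.46455161e-03  2.18319693e-04] -0.19209167867839225 [ 0.47185375 -0.08441458 -2.54745883] 1.7787325155559495
```

>>> {"name": "move_arm", "arguments": {
  "moves": "-0.01 -0.08 0 0 0 0 0.15;-0.01 -0.08 0 0 0 0 0.15;-0.01 -0.08 0 0 0 0 0.15"
}}

```text
time: 6.7
position: [0.5977, 0.1299, 0.1843]
tool_rot: [0.995, -0.095, 0.001, -0.0]
ft_force: [0.8, 0.4, -2.5]
grip_width: 0.0261
grip_force: 30.0
```

>>> {"name": "move_arm", "arguments": {
  "moves": "0 0 0 0 0 0 0.15"
}}

```text
time: 6.8
position: [0.5976, 0.1296, 0.1839]
tool_rot: [0.995, -0.095, 0.0, 0.0]
ft_force: [0.6, 0.8, -3.4]
grip_width: 0.0258
grip_force: 30.0
```

>>> {"name": "move_arm", "arguments": {
  "moves": "0 0 0 0 0 0 0.15"
}}

```text
time: 6.9
position: [0.5975, 0.1294, 0.1837]
tool_rot: [0.995, -0.095, 0.0, 0.0]
ft_force: [0.4, -0.7, -2.7]
grip_width: 0.0258
grip_force: 30.0
```

```bash
python3 - <<'E'
from h import *
for i in range(4):
    robot.camera("side");o=robot.get_obs();print(o["position"].round(4),o["ft_force"].round(1))
E
```

```text
[0.5975 0.1293 0.1836] [ 0.2  0.  -3.1]
[0.5975 0.1293 0.1835] [ 0.1 -0.4 -2.5]
[0.5975 0.1293 0.1835] [-0.1  0.5 -3.8]
[0.5975 0.1293 0.1835] [ 0.5  0.7 -3.1]
```

>>> {"name": "move_arm", "arguments": {
  "moves": "-0.013 0.012 0.1 0 0 0 0.15;-0.013 0.012 0.2 0 0 0 0.15;-0.013 0.012 0.27 0 0 0 0.15;-0.013 0.012 0.33 0 0 0 0.15;-0.013 0.012 0.33 0 0 0 0.15"
}}

```text
time: 7.6
position: [0.5952, 0.1283, 0.149]
tool_rot: [0.995, -0.095, -0.001, 0.0]
ft_force: [-0.6, -0.7, -4.0]
grip_width: 0.0259
grip_force: 30.0
```

>>> {"name": "move_arm", "arguments": {
  "moves": "0 0 0.03 0 0 0 0.15;0 0 0.06 0 0 0 0.15;0 0 0.09 0 0 0 0.15;0 0 0.09 0 0 0 0.15;0 0 0.09 0 0 0 0.15"
}}

```text
time: 8.1
position: [0.5961, 0.1284, 0.1416]
tool_rot: [0.995, -0.095, 0.0, -0.0]
ft_force: [-0.8, -0.1, -2.9]
grip_width: 0.0256
grip_force: 30.0
```

No contact so far and the spigot is entering the bore. Continue down gently.

>>> {"name": "move_arm", "arguments": {
  "moves": "0 0 0.02 0 0 0 0.15;0 0 0.04 0 0 0 0.15;0 0 0.06 0 0 0 0.15;0 0 0.06 0 0 0 0.15;0 0 0.06 0 0 0 0.15"
}}

```text
time: 8.6
position: [0.596, 0.1284, 0.1354]
tool_rot: [0.995, -0.095, -0.0, 0.0]
ft_force: [0.6, -0.4, -2.0]
grip_width: 0.0263
grip_force: 30.0
```

>>> {"name": "move_arm", "arguments": {
  "moves": "0 0 0.02 0 0 0 0.15;0 0 0.04 0 0 0 0.15;0 0 0.05 0 0 0 0.15;0 0 0.05 0 0 0 0.15;0 0 0.05 0 0 0 0.15"
}}

```text
time: 9.1
position: [0.596, 0.1284, 0.1305]
tool_rot: [0.995, -0.095, -0.0, -0.0]
ft_force: [-0.6, -0.7, -3.3]
grip_width: 0.0257
grip_force: 30.0
```

>>> {"name": "move_arm", "arguments": {
  "moves": "0 0 0.01 0 0 0 0.15;0 0 0.02 0 0 0 0.15;0 0 0.025 0 0 0 0.15;0 0 0.025 0 0 0 0.15"
}}

```text
time: 9.5
position: [0.596, 0.1284, 0.1279]
tool_rot: [0.995, -0.095, -0.0, 0.0]
ft_force: [0.2, -0.5, -2.9]
grip_width: 0.0258
grip_force: 30.0
```

No contact at 2 mm below the estimated key height. Continue.

>>> {"name": "move_arm", "arguments": {
  "moves": "0 0 0.01 0 0 0 0.15;0 0 0.02 0 0 0 0.15;0 0 0.03 0 0 0 0.15;0 0 0.03 0 0 0 0.15"
}}

```text
time: 9.9
position: [0.5959, 0.1284, 0.1248]
tool_rot: [0.995, -0.095, -0.0, 0.0]
ft_force: [-0.5, -0.0, -3.2]
grip_width: 0.0256
grip_force: 30.0
```

>>> {"name": "move_arm", "arguments": {
  "moves": "0 0 0.01 0 0 0 0.15;0 0 0.015 0 0 0 0.15;0 0 0.015 0 0 0 0.15"
}}

```text
time: 10.2
position: [0.596, 0.1284, 0.1235]
tool_rot: [0.995, -0.095, -0.0, 0.0]
ft_force: [0.2, 0.4, -4.3]
grip_width: 0.0261
grip_force: 30.0
```

>>> {"name": "move_arm", "arguments": {
  "moves": "0 0 0.005 0 0 0 0.15;0 0 0.01 0 0 0 0.15;0 0 0.015 0 0 0 0.15;0 0 0.015 0 0 0 0.15"
}}

```text
time: 10.6
position: [0.5961, 0.1284, 0.1223]
tool_rot: [0.995, -0.095, 0.0, 0.0]
ft_force: [-0.5, -0.2, -1.2]
grip_width: 0.026
grip_force: 30.0
```

>>> {"name": "move_arm", "arguments": {
  "moves": "0 0 0.005 0 0 0 0.15;0 0 0.01 0 0 0 0.15;0 0 0.01 0 0 0 0.15"
}}

```text
time: 10.9
position: [0.5961, 0.1284, 0.1223]
tool_rot: [0.995, -0.095, 0.0, 0.0]
ft_force: [-2.2, 1.0, 5.8]
grip_width: 0.0259
grip_force: 30.0
```

```bash
python3 - <<'E'
from h import *
o=robot.get_obs();print(o["time"],o["position"],o["ft_force"],o["moment"])
a,K,E=cam("side");b,K2,E2=cam("scene")
u=proj(K,E,(.594,.15,.12)).astype(int);v=proj(K2,E2,(.594,.15,.12)).astype(int)
f=lambda i,p:cv2.resize(i[p[1]-40:p[1]+40,p[0]-40:p[0]+40],(400,400),interpolation=cv2.INTER_CUBIC)
save("e",np.hstack([f(a,u),f(b,v)]))
E
```

```text
10.9 [0.59607365 0.1284468  0.12227091] [-2.21010798  1.02208785  5.84345663] [-0.10434582  0.42523614 -0.05846687]
```

View pics/e.png

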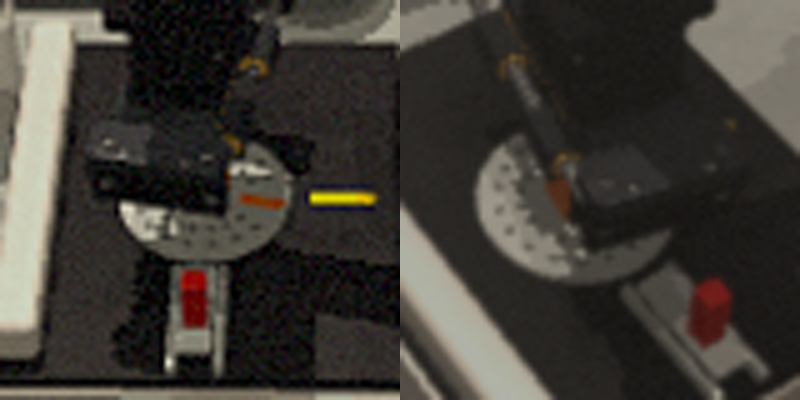

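Contact is at TCP z 0.1223, matching the computed home height of 0.1225, and the disc lies flat on the deck in both views with its stripe near the index line. Release and rise.

>>> {"name": "move_arm", "arguments": {
  "moves": "0 0 -0.01 0 0 0 0.6;0 0 -0.01 0 0 0 0.6;0 0 -0.01 0 0 0 0.6;0 0 -0.01 0 0 0 0.6;0 0 -0.01 0 0 0 0.6"
}}

```text
time: 11.5
position: [0.5961, 0.1284, 0.1219]
tool_rot: [0.995, -0.095, -0.0, -0.0]
ft_force: [-0.3, 0.4, -0.2]
grip_width: 0.0504
grip_force: 0.0
```

>>> {"name": "move_arm", "arguments": {
  "moves": "0 0 -0.2 0 0 0 0.6;0 0 -0.5 0 0 0 0.6;0 0 -0.8 0 0 0 0.6;0 0 -0.9 0 0 0 0.6"
}}

```text
time: 11.9
position: [0.598, 0.1285, 0.2152]
tool_rot: [0.995, -0.095, 0.003, -0.0]
ft_force: [0.4, 0.7, -1.0]
grip_width: 0.0518
grip_force: 0.0
```

>>> {"name": "move_arm", "arguments": {
  "moves": "-0.1 -0.4 0 0 0 -0.04 0;-0.2 -0.8 0 0 0 -0.08 0;-0.22 -1 0 0 0 -0.121 0;-0.22 -1 0 0 0 -0.121 0"
}}

```text
time: 12.3
position: [0.5927, 0.2336, 0.211]
tool_rot: [1.0, 0.002, -0.0, -0.0]
ft_force: [0.2, -0.8, 0.7]
grip_width: 0.0283
grip_force: 0.0
```

>>> {"name": "move_arm", "arguments": {
  "moves": "0 -0.33 0 0 0 0 0;0 -0.36 0 0 0 0 0;0 -0.36 0 0 0 0 0;0 -0.36 0 0 0 0 0;0 -0.36 0 0 0 0 0"
}}

```text
time: 12.8
position: [0.5935, 0.2654, 0.2118]
tool_rot: [1.0, -0.001, -0.0, 0.0]
ft_force: [-0.3, 0.0, 0.2]
grip_width: 0.0006
grip_force: 0.0
```

```bash
python3 - <<'E'
from h import *
o=robot.get_obs();print(o["time"],o["position"],o["tool_rot"],o["grip_width"])
a,K,E=cam("scene");b,K2,E2=cam("side")
for i,k,e in((a,K,E),(b,K2,E2)):
    h=cv2.cvtColor(i,cv2.COLOR_RGB2HSV);m=cv2.inRange(h,(0,180,60),(4,255,255));n,_,s,c=cv2.connectedComponentsWithStats(m)
    p=proj(k,e,(.595,.23,.13))
    for j in range(1,n):
        if s[j][4]>8 and np.hypot(*(c[j]-p))<25: print("red",s[j],c[j],onz(k,e,*c[j],.13))
E
```

```text
12.8 [0.59351292 0.26544183 0.2118084 ] [ 9.99999067e-01 -1.29676264e-03 -3.01830944e-04  3.04994667e-04] 0.0005566761029652649
red [375 263   7  12  35] [377.77142857 268.2       ] [0.59328322 0.23089314 0.13      ]
red [311 261   4   6  22] [312.40909091 263.45454545] [0.59540092 0.23894683 0.13      ]
```

>>> {"name": "move_arm", "arguments": {
  "moves": "0 0 0.2 0 0 0 0;0 0 0.45 0 0 0 0;0 0 0.65 0 0 0 0;0 0 0.76 0 0 0 0;0 0 0.76 0 0 0 0"
}}

```text
time: 13.4
position: [0.5925, 0.266, 0.1344]
tool_rot: [1.0, -0.001, -0.002, 0.001]
ft_force: [-0.2, 1.1, -0.1]
grip_width: 0.0007
grip_force: 0.0
```

>>> {"name": "move_arm", "arguments": {
  "moves": "0 0.05 0 0 0 0 0;0 0.1 0 0 0 0 0;0 0.14 0 0 0 0 0;0 0.17 0 0 0 0 0;0 0.2 0 0 0 0 0;0 0.2 0 0 0 0 0"
}}

```text
time: 14.0
position: [0.5939, 0.2469, 0.1368]
tool_rot: [1.0, -0.001, 0.001, -0.0]
ft_force: [-0.0, 1.9, 2.0]
grip_width: 0.0006
grip_force: 0.8
```

Pushing at about 2 N, as expected. Predicted end is y ≈ 0.232, so I'll approach it in small steps until the stop is felt.

>>> {"name": "move_arm", "arguments": {
  "moves": "0 0.03 0 0 0 0 0;0 0.06 0 0 0 0 0;0 0.09 0 0 0 0 0;0 0.12 0 0 0 0 0;0 0.12 0 0 0 0 0"
}}

```text
time: 14.5
position: [0.5937, 0.2342, 0.1361]
tool_rot: [1.0, -0.001, 0.0, 0.0]
ft_force: [1.3, 2.3, 2.3]
grip_width: 0.0004
grip_force: 1.1
```

>>> {"name": "move_arm", "arguments": {
  "moves": "0 0.01 0 0 0 0 0;0 0.02 0 0 0 0 0;0 0.02 0 0 0 0 0"
}}

```text
time: 14.8
position: [0.5936, 0.2326, 0.136]
tool_rot: [1.0, -0.001, 0.0, 0.0]
ft_force: [1.0, 3.0, 2.4]
grip_width: 0.0005
grip_force: 1.3
```

>>> {"name": "move_arm", "arguments": {
  "moves": "0 0.01 0 0 0 0 0;0 0.02 0 0 0 0 0;0 0.02 0 0 0 0 0"
}}

```text
time: 15.1
position: [0.5936, 0.2306, 0.136]
tool_rot: [1.0, -0.001, 0.0, 0.0]
ft_force: [1.3, 2.0, 2.0]
grip_width: 0.0006
grip_force: 1.3
```

>>> {"name": "move_arm", "arguments": {
  "moves": "0 0.01 0 0 0 0 0;0 0.02 0 0 0 0 0;0 0.02 0 0 0 0 0"
}}

```text
time: 15.4
position: [0.5935, 0.2286, 0.136]
tool_rot: [1.0, -0.001, 0.0, 0.0]
ft_force: [1.9, 2.7, 1.9]
grip_width: 0.001
grip_force: 1.3
```

>>> {"name": "move_arm", "arguments": {
  "moves": "0 0.01 0 0 0 0 0;0 0.02 0 0 0 0 0;0 0.02 0 0 0 0 0"
}}

```text
time: 15.7
position: [0.5935, 0.2266, 0.136]
tool_rot: [1.0, -0.001, 0.0, 0.0]
ft_force: [2.4, 3.5, 1.5]
grip_width: 0.0005
grip_force: 1.2
```

>>> {"name": "move_arm", "arguments": {
  "moves": "0 0.01 0 0 0 0 0;0 0.02 0 0 0 0 0;0 0.02 0 0 0 0 0"
}}

```text
time: 16.0
position: [0.5935, 0.2257, 0.1361]
tool_rot: [1.0, -0.001, 0.0, -0.001]
ft_force: [2.3, 5.5, 2.0]
grip_width: 0.0007
grip_force: 2.8
```

>>> {"name": "move_arm", "arguments": {
  "moves": "0 0.01 0 0 0 0 0;0 0.01 0 0 0 0 0"
}}

```text
time: 16.2
position: [0.5935, 0.2256, 0.1361]
tool_rot: [1.0, -0.001, 0.0, -0.002]
ft_force: [1.4, 8.2, 1.1]
grip_width: 0.0
grip_force: 3.8
```

>>> {"name": "move_arm", "arguments": {
  "moves": "0 -0.2 0 0 0 0 0;0 -0.4 0 0 0 0 0;0 -0.5 -0.3 0 0 0 0;0 -0.7 -0.7 0 0 0 0;0 -0.9 -1 0 0 0 0;0 -1 -1 0 0 0 0"
}}

```text
time: 16.8
position: [0.5951, 0.3252, 0.2408]
tool_rot: [1.0, 0.0, 0.003, -0.001]
ft_force: [0.2, -0.9, 0.6]
grip_width: 0.0004
grip_force: 0.0
```

```bash
python3 - <<'E'
from h import *
o=robot.get_obs();print(o["time"],o["position"],o["ft_force"])
a,K,E=cam("side");b,K2,E2=cam("scene")
u=proj(K,E,(.594,.15,.12)).astype(int);v=proj(K2,E2,(.594,.15,.12)).astype(int)
f=lambda i,p:cv2.resize(i[p[1]-40:p[1]+40,p[0]-40:p[0]+40],(400,400),interpolation=cv2.INTER_CUBIC)
save("f",np.hstack([f(a,u),f(b,v)]))
for i,k,e in((a,K,E),(b,K2,E2)):
    h=cv2.cvtColor(i,cv2.COLOR_RGB2HSV);m=cv2.inRange(h,(0,180,60),(4,255,255));n,_,s,c=cv2.connectedComponentsWithStats(m)
    p=proj(k,e,(.595,.21,.13))
    for j in range(1,n):
        if s[j][4]>5 and np.hypot(*(c[j]-p))<25: print("red",s[j],c[j],onz(k,e,*c[j],.13),onz(k,e,s[j][0]+s[j][2]/2,s[j][1]+2,.147))
E
```

```text
16.8 [0.59511152 0.32518643 0.24075517] [ 0.17375423 -0.85373352  0.63068381]
red [369 256   7  10  42] [372.02380952 259.69047619] [0.5898995  0.20448132 0.13      ] [0.59502339 0.21063846 0.147     ]
```

View pics/f.png

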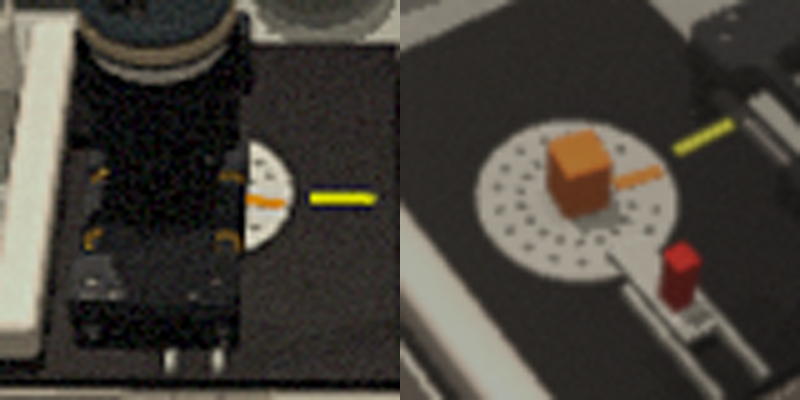

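The tongue overlaps the plate's edge and the disc lies flat. The post is at y ≈ 0.2106, against 0.2097 expected when closed, and the hard stop was felt at 8 N. The robot is clear.

```bash
python3 -c "
from rig import robot
print(robot.hand_in())"
```

```text
the job is handed in; nothing more can be done
None
```

The job is handed in: the grating disc is seated flat on the drive and released, and the red latch is fully closed over its edge; the hand-in returned no verdict.

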